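# Set the lapping machine to speed 5 and start it

### The arm

A 7-joint arm with a two-finger parallel gripper is mounted at the origin on the work surface. World frame = base frame: x ahead of the robot, y to its left, z up, the work surface at z = 0. Lengths are in m, angles in rad, forces in N, time in s.
With the tool pointing down it reaches from about 0.425 to 0.925 m from the base axis. Payload 6.8 kg.
Tool frame: the origin (TCP) lies where the fingers leave the gripper's body, on its centre line; the fingertips stand 73 mm ahead of it and the grasp point (between the pads) lies 54 mm ahead of it; z points along the fingers, y is the line along which they close (so a half turn about z gives the same grasp; the last joint's range is limited). The gripper opens to 85 mm and grips with 20 to 120 N. Pads are 22 mm wide; open, the fingers measure 114 mm over their backs; the gripper's body (76 mm by 85 mm) begins 54 mm behind the grasp point. The pads swing forward as they close: fully open they stand 13 mm farther back than shut.
Start: joints at [-1.431, 0.477, 0.022, 1.555, -0.011, 1.109, -0.083], TCP at [0.166, 0.654, 0.304] pointing down, gripper open.
Joint ranges: [-2.96, 2.96], [-0.34, 2.1], [-1.41, 1.46], [0.24, 2.44], [-1.37, 4.51], [0.17, 1.92], [-2.96, 2.96]. Speed limits (rad/s): [2.39, 2.39, 3.14, 3.14, 3.14, 3.14, 3.14].

### API

Orientations are given as a rotation vector (axis times angle).
In Python, from bench import r gives the robot as it stands.
- The arm moves only by the shell command python3 drive.py FILE [OPENING] [FORCE], which reads ROWS from the file FILE. ROWS is 1 to 5 rows, one to a line, with the numbers parted by spaces; each row has 6 numbers: dx, dy, dz in parts of the range, where 1.0 means 0.4 m, then a rotation vector rx, ry, rz in a scale on which 1.0 is 4 rad; each row is the pose to reach, as a shift and turn from the pose commanded when the command began, along the tool's axes at that moment; what a row does not reach only later rows make up. A row lasts 1/10 s, in which the tool goes at most 0.05 m and 0.15 rad, less where a joint would pass 70% of its speed; a pose out of reach is approached as far as the arm can. OPENING is the finger opening in m, set as the command begins (- or left out keeps the last). The fingers move at their own pace and stop on an object; FORCE is the grip in N (left out, the last holds). Time passes only in rows, so rows that do not move let the fingers close. It prints the time, the measured TCP pose, the force, the opening and the grip force at its end. No shift or turn number may pass 1 either way. Input that does not fit is refused with a message, and nothing moves.
- r.get_obs(): the state, without advancing time (a new reading comes with each control period).
- r.grab_frame(name): name is "scene" or "top" or "wrist"; returns (picture, depth): 384x512x3 uint8, blue, green, red; 384x512 float32, m along the optical axis (not along the pixel's ray), 0 where there is no reading.
- r.camera_info(name): a dict with "camera_matrix" (3x3 intrinsics, pixels), "k1" (the pictures are not rectified: a ray, as slopes to the right and down, at radius r is drawn at 1 + k1 r^2 times it, then the intrinsics apply), "R" (3x3) and "t" (3): a world point X has camera coordinates R X + t. Camera axes: x right, y down, z forward; pixel columns grow to the right and rows downward; lengths in m; the calibration is good to about 2 mm. A picture is of the moment at which its call begins: read the wrist's pose just before it. camera_info takes no time and is no camera call; for the wrist camera it gives the pose at the moment of the call.
- r.hand_in(): hands the job in; it is judged then, once.
The state is a dict: "clock": time; "joints": joint angles; "qvel": joint speeds; "tau": joint torques, N m; "tcp_pos": TCP position; "orientation": TCP orientation; "contact_force": force on the tool from outside, world axes, zero at the start; "moment": the same for the moment, N m; "grip_width": finger opening in m; "gripper_force": force on a finger pad.
Only numpy, scipy, OpenCV 4.12 (cv2) and the standard library are available. Lean on these libraries where they do the work, as an engineer would, in place of code of your own. Each camera call takes 0.05 s, during which the arm holds its last target. There are 200 camera calls.

### The job

Set the bench lapping machine running at speed 5: with a fingertip, push the big pointer knob round, click by click, until it rests at the fifth click clockwise from its off mark (the round dot), and only then press the start button until it bottoms and let it come up again. Do not grip or force the pointer knob, and leave the timer knob, the stop button, the rings and weight on the plate and everything else lying about as they are.

Things in the scene. Friction and masses are not known exactly. Their poses are not given: they have to be found in the camera images.
- lapper: Bench lapping machine, fixed, grey, 400 (x) by 460 (y) mm; origin under its centre at bench level, x away from the operator, y to his left. Flat control panel 130 mm above the bench, along its -x edge; controls in a row at x = -125 mm: pointer knob y = 120, timer 0, start -95, stop -175. Behind: 200 mm lap plate at x = 72 in a rim 14 mm high; two roller yokes 35 mm high.
- speed (a joint): Speed selector's angle in rad: 0 at off, growing clockwise from above, a click every 0.5236 (30 degrees) up to 7; speed 5 is 2.618. Starts at off, 1, 2 or 3. Seen from above the nose points 105 degrees minus this angle, counterclockwise from the machine's x. Leaving a click takes about 0.1 N m, falling to none half way; then it snaps into the next by itself.
- selector_axis (a point): Point on the selector's turning axis at the top of the pointer knob, 30 mm above the panel.
- selector_nose (a point): Tip of the pointer knob's nose, 39 mm from the axis, level with its top; shows where it points. Round it on the panel, 46 to 60 mm from the axis, are a white round dot for off and seven white strokes for 1 to 7, growing longer clockwise.
- selector: The selector's grey pointer knob: a bar 14 mm wide reaching from 24 mm behind the axis to 32 mm ahead, then tapering to the nose; from 6 to 30 mm above the panel, on a hub 40 mm across and 9 mm high; white line on top from axis to nose. Origin on the axis at panel height, x along the nose. Push the bar's side 25 mm or more from the axis at 4 to 6 N; do not grip it: 20 N is too much.
- start (a joint): Travel of the start button in m: 0 up, 0.005 fully down; springs back.
- start_top (a point): Centre of the top face of the start button: a plain narrow cap 24 mm across in a steel collar 40 mm across and 12 mm high; the cap's top is 21 mm above the panel when up. 1.5 N starts it moving and 5 N presses it right down.
- stop (a joint): Travel of the stop button in m (0 up, 0.005 down); leave it alone.
- stop_top (a point): Centre of the top of the stop button, a wide mushroom head 40 mm across, 30 mm above the panel, 80 mm to the right of start.
- timer_mark (a point): Mark on the rim of the timer, a small round fluted knob 32 mm across and 19 mm high that turns easily; this point is 13 mm from its axis; leave it alone.
- ring_a: Steel conditioning ring, 72 mm outside, 58 mm inside, 26 mm high, standing loose on the lap plate (plate top 137 mm above the bench), on the left; origin at its underside's centre.
- ring_b: The same ring, empty, on the right of the lap plate.
- weight: Brass lapping weight, 48 mm across, 62 mm high with a knob on top, standing loose on the plate inside ring_a; origin under its centre.
- holder: Small steel lapping holder, a spool 30 mm across and 44 mm high, standing loose on the panel behind the gap between the pointer knob and the timer; origin under its centre.
- injector: Diesel injector, 162 mm long and 28 mm thick, lying loose on the bench to the left of the machine; origin on the bench under its middle.
- wrench: Steel spanner 180 mm long, 8 mm thick, lying loose on the bench to the right of the machine; origin under its middle.
- paste_jar: Jar of lapping paste, 60 mm across, 55 mm high, standing loose on the machine's top (128 mm above the bench) behind the panel's right end; origin under its centre.

How it is judged:
By the outcome, as a careful person would: the job done as asked, in the order asked, and still so for the second after the job is handed in, with the robot touching nothing.
It also fails if it takes over 51 s, if anything falls off the work surface, if the arm or the gripper's body presses on something with over 40 N, if the wrist force passes 120 N, or if a joint passes its speed limit or range.

## Working session

There is one attempt and no reset: what is moved stays moved. The work goes in short steps, Python scripts to look and compute and a shell command to move; the robot and the scene stay as the last step left them, time stands still between calls to the robot, and variables do not carry over. Pictures are saved under pics/ and viewed, at most 12 in all, crops included, and the job is handed in when it is done.

```bash
ls; mkdir -p pics; python3 - <<'E'
from bench import r
import cv2
o=r.get_obs();print(o)
for n in("scene","top"):
    p,d=r.grab_frame(n);cv2.imwrite(f"pics/{n}0.png",p)
    import numpy as np;np.savez(f"{n}0.npz",p=p,d=d,**{k:np.array(v) for k,v in r.camera_info(n).items()})
    print(r.camera_info(n))
E
```

```text
bench.py
drive.py
pics
{'clock': 0.0, 'joints': array([-1.43111075,  0.47781783,  0.02235296,  1.55643467, -0.01149393,
        1.10931797, -0.0831011 ]), 'qvel': array([ 7.53467052e-04,  7.13145850e-04, -4.30912916e-04,  4.69879470e-04,
        9.27121005e-04,  6.63129210e-05,  1.74527180e-04]), 'tau': array([-1.02604688e-03, -5.96460056e+01,  1.60728972e+00, -2.81197107e+01,
        1.23960464e-02,  9.54938703e-03,  7.82117411e-06]), 'tcp_pos': array([0.16545051, 0.65393818, 0.30292106]), 'orientation': array([-3.88197621e-01, -3.11743488e+00,  2.90230963e-03]), 'contact_force': array([ 0.09793924, -0.10357543, -1.06685859]), 'moment': array([ 0.0331937 ,  0.00480004, -0.04131566]), 'gripper_force': 0.0, 'grip_width': 0.08602931969196378}
{'camera_matrix': array([[409.87937289,   0.        , 257.86523811],
       [  0.        , 409.87937289, 195.05109662],
       [  0.        ,   0.        ,   1.        ]]), 'k1': -0.026479290062207946, 'R': array([[-0.58903802,  0.80795217,  0.0157321 ],
       [ 0.48125817,  0.36636764, -0.79634498],
       [-0.64917239, -0.46150627, -0.60463806]]), 't': array([ 0.37320588, -0.20630055,  1.36868277])}
{'camera_matrix': array([[453.82286354,   0.        , 252.53352523],
       [  0.        , 453.82286354, 191.96627845],
       [  0.        ,   0.        ,   1.        ]]), 'k1': 0.019296558985842573, 'R': array([[-0.02727716, -0.99956147, -0.01152507],
       [-0.97963062,  0.02902429, -0.19869935],
       [ 0.19894672,  0.00587036, -0.97999273]]), 't': array([0.02001205, 0.6432262 , 1.02880709])}
```

View pics/top0.png

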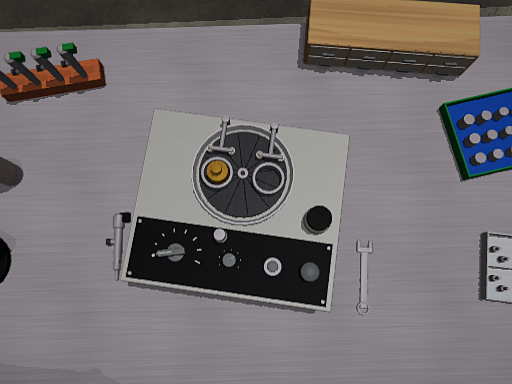

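View pics/scene0.png

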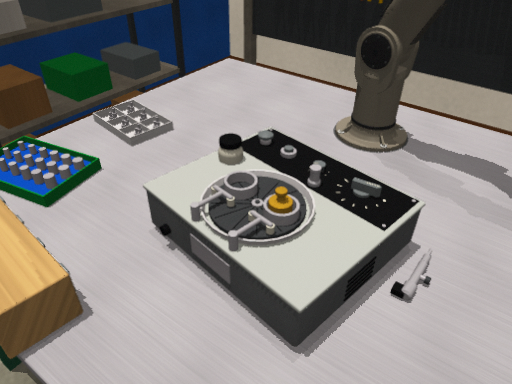

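The top view shows the machine upright. The pointer knob is near (175,252), the timer (229,260), start (273,267), stop (310,271) and the holder (220,235). In the scene view the knob is near (366,187). Next I'll enlarge the knob and measure.

```bash
cat > h.py <<'E'
import numpy as np, cv2
def load(n):
    f=np.load(n+'.npz'); return {k:f[k] for k in f.files}
def rays(f,uv):
    K=f['camera_matrix'];uv=np.atleast_2d(np.array(uv,float))
    k=float(f['k1']);d=(uv-K[:2,2])/[K[0,0],K[1,1]]
    s=d.copy()
    for _ in range(10): s=d/(1+k*(s**2).sum(1,keepdims=True))
    R=f['R'];c=-R.T@f['t']
    return c,np.c_[s,np.ones(len(s))]@R   # direction with unit depth
def atz(f,uv,z):
    c,v=rays(f,uv); return c+v*((z-c[2])/v[:,2])[:,None]
def deep(f,uv):
    c,v=rays(f,uv); d=np.array([np.median(f['d'][int(round(b))-1:int(round(b))+2,int(round(a))-1:int(round(a))+2]) for a,b in np.atleast_2d(uv)])
    return c+v*d[:,None]
def tri(f,u,g,w):
    c,v=rays(f,u);e,x=rays(g,w);v=v[0]/np.linalg.norm(v[0]);x=x[0]/np.linalg.norm(x[0])
    s=np.linalg.lstsq(np.c_[v,-x],e-c,rcond=None)[0];a=c+v*s[0];b=e+x*s[1]
    return (a+b)/2,np.linalg.norm(a-b)
def proj(f,X):
    X=np.atleast_2d(X)@f['R'].T+f['t'];s=X[:,:2]/X[:,2:];s=s*(1+float(f['k1'])*(s**2).sum(1,keepdims=True))
    return s*f['camera_matrix'][0,0]+f['camera_matrix'][:2,2]
E
python3 - <<'E'
from h import *
t=load('top0')
a=cv2.resize(t['p'][215:312,120:340],None,fx=3.6,fy=3.6,interpolation=cv2.INTER_CUBIC)
cv2.imwrite('pics/c0.png',a)
print(deep(t,[(175,252),(229,260),(273,267),(310,271),(220,235),(200,270),(250,290)]).round(4))
E
```

```text
[[ 0.4982  0.1709  0.1581]
 [ 0.4784  0.056   0.1489]
 [ 0.4608 -0.0381  0.1509]
 [ 0.4501 -0.1158  0.1589]
 [ 0.5302  0.0727  0.1732]
 [ 0.4596  0.1211  0.129 ]
 [ 0.4139  0.0127  0.1299]]
```

View pics/c0.png

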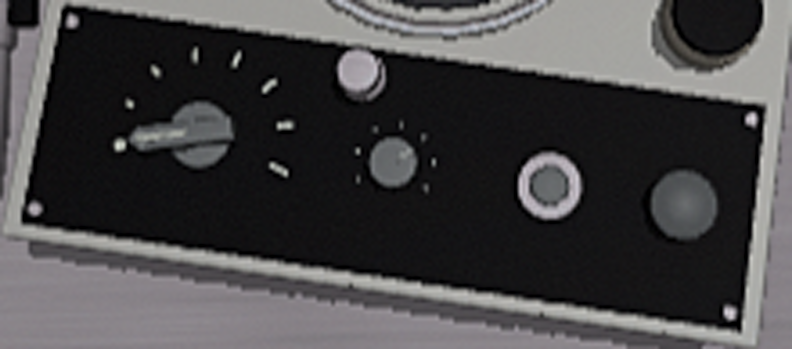

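The crop shows the pointer at off: its nose points at the round dot, crop (120,145), and strokes 1–7 run clockwise with 5 at (268,86). Next I'll fit the machine pose from the top and scene views and get the wrist camera's geometry.

```bash
cat >> h.py <<'E'
def loc(m,P):  # m=(x,y,yaw) of machine; P machine coords
    c,s=np.cos(m[2]),np.sin(m[2]);P=np.atleast_2d(P)
    return np.c_[m[0]+c*P[:,0]-s*P[:,1],m[1]+s*P[:,0]+c*P[:,1],P[:,2]]
def mark(k,rad=.053): 
    a=np.radians(105-30*k);return [-.125+rad*np.cos(a),.12+rad*np.sin(a),.130]
E
python3 - <<'E'
from h import *
from bench import r
from scipy.optimize import least_squares
t=load('top0')
uv=np.array([(120,145),(130,104),(155,71),(195,55),(237,59),(268,86),(285,125),(278,170)],float)/3.6+[120,215]
uv=np.r_[uv,np.array([(393,160),(550,185),(684,203)])/3.6+[120,215]]
P=np.array([mark(k) for k in range(8)]+[[-.125,0,.149],[-.125,-.095,.151],[-.125,-.175,.160]])
s=least_squares(lambda m:(proj(t,loc(m,P))-uv).ravel(),[.6,.05,-.16])
print(s.x,np.degrees(s.x[2]),s.fun.reshape(-1,2).round(1).tolist())
m=s.x;np.save('m.npy',m)
print(loc(m,[[-.125,.12,.16],[-.125,-.095,.151],[0,0,0]]))
sc=load('scene0');print('scene px axis,nose,start,stop,timer',proj(sc,np.r_[loc(m,[[-.125,.12,.16]]),loc(m,[mark(0,.039)])+[0,0,.03],loc(m,P[8:])]).round(1))
i=r.camera_info('wrist');o=r.get_obs();R=i['R'];c=-R.T@i['t']
T=cv2.Rodrigues(o['orientation'])[0];print('K',i['camera_matrix'].round(0),i['k1'],'cam in tool',T.T@(c-o['tcp_pos']),'axes in tool\n',(T.T@R.T).round(3),'\ntool axes\n',T.round(3))
a=cv2.resize(sc['p'][115:225,230:430],None,fx=4,fy=4,interpolation=cv2.INTER_CUBIC);cv2.imwrite('pics/c1.png',a)
E
```

```text
[ 0.60126824  0.03473064 -0.16552023] -9.4836104856643 [[-1.3, 0.9], [-1.8, -0.1], [-0.7, -0.7], [-0.3, -0.9], [0.2, -0.4], [1.1, -0.3], [0.8, 0.4], [0.7, 0.3], [0.1, 0.7], [0.3, -0.1], [0.8, 0.0]]
[[ 0.4977485   0.17368626  0.16      ]
 [ 0.46232393 -0.03837529  0.151     ]
 [ 0.60126824  0.03473064  0.        ]]
scene px axis,nose,start,stop,timer [[362.8 180.7]
 [380.8 186.4]
 [318.1 162.6]
 [287.6 146.4]
 [264.4 131.5]]
K [[286.   0. 257.]
 [  0. 286. 192.]
 [  0.   0.   1.]] -0.04547365462177603 cam in tool [ 0.07576302  0.00033896 -0.07049905] axes in tool
 [[ 0.001 -0.954 -0.298]
 [ 1.     0.001  0.001]
 [-0.001 -0.298  0.954]] 
tool axes
 [[-0.969  0.245 -0.   ]
 [ 0.245  0.969 -0.002]
 [-0.    -0.002 -1.   ]]
```

View pics/c1.png

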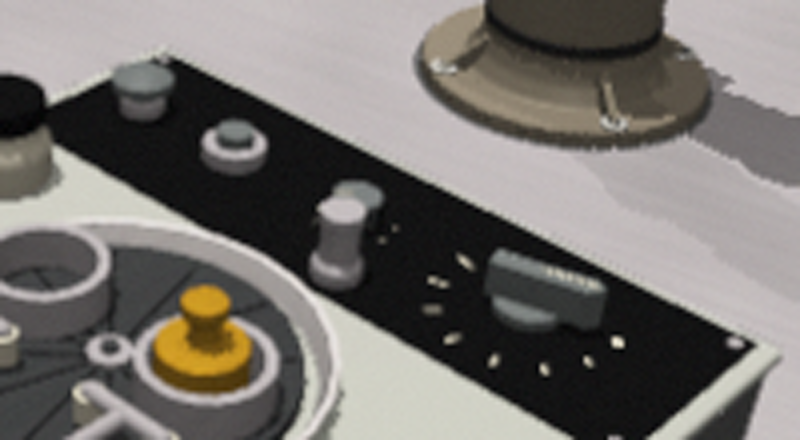

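The two views agree. In the scene crop, the start cap at (235,130) maps to pixel (289,147), against a predicted (288,146). The knob stands at off by the dot at (617,342). Moving to hover beside the knob with the fingers closed.

The rows are not in the units I measure in: shifts go in shares of 0.4 m and turns go in shares of 4 rad. I convert before sending: -0.165 m / 0.4 = -0.4125, -0.09 m / 0.4 = -0.225.

```bash
echo '-0.0825 -0.075 -0.025 0 0 0
-0.165 -0.15 -0.05 0 0 0
-0.2475 -0.225 -0.075 0 0 0
-0.33 -0.3 -0.1 0 0 0
-0.4125 -0.375 -0.12 0 0 0' > m.json && python3 drive.py m.json 0 20
echo '-0.0825 -0.075 0 0 0 0
-0.165 -0.15 0 0 0 0
-0.2475 -0.225 0 0 0 0
-0.33 -0.3 0 0 0 0
-0.4125 -0.375 0 0 0 0' > m.json && python3 drive.py m.json
echo '-0.075 -0.075 0 0 0 -0.03
-0.1525 -0.1525 0 0 0 -0.0625
-0.1525 -0.1525 0 0 0 -0.0975
-0.1525 -0.1525 0 0 0 -0.1295
-0.1525 -0.1525 0 0 0 -0.1295' > m.json && python3 drive.py m.json
python3 - <<'E'
from bench import r
import numpy as np,cv2
o=r.get_obs();i=r.camera_info('wrist');p,d=r.grab_frame('wrist')
cv2.imwrite('pics/w1.png',p);np.savez('w1.npz',p=p,d=d,**{k:np.array(v) for k,v in i.items()})
print(o['joints'],o['tcp_pos'],cv2.Rodrigues(o['orientation'])[0].round(3),o['grip_width'],o['contact_force'])
E
```

```text
clock: 0.6
tcp_pos: [0.2895, 0.4667, 0.3521]
orientation: [-0.388, -3.117, 0.0]
contact_force: [-0.0, 0.6, -0.4]
grip_width: 0.0122
gripper_force: 0.0
clock: 1.1
tcp_pos: [0.4124, 0.2808, 0.3518]
orientation: [-0.388, -3.117, -0.0]
contact_force: [0.8, 0.4, 0.1]
grip_width: 0.0003
gripper_force: 0.0
clock: 1.6
tcp_pos: [0.456, 0.208, 0.3516]
orientation: [0.423, -3.112, 0.0]
contact_force: [-0.3, -0.2, -0.3]
grip_width: 0.0002
gripper_force: 0.0
[-0.77128684  0.13866228  0.24421435  1.91767152 -0.03776062  1.09024741
  1.32940471] [0.45601554 0.20803443 0.35161066] [[-0.964 -0.267 -0.001]
 [-0.267  0.964 -0.   ]
 [ 0.001 -0.    -1.   ]] 0.00020231937501540676 [-0.29563668 -0.19072761 -0.31466182]
```

View pics/w1.png

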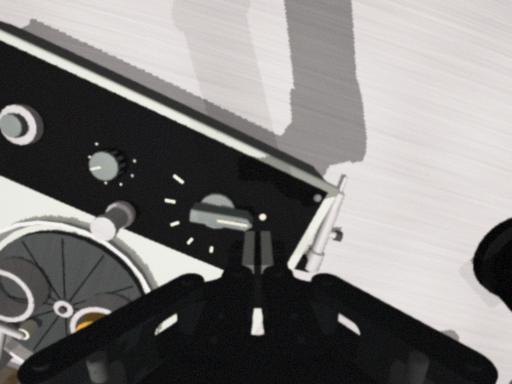

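The wrist view shows the knob with its axis near (217,208), its nose toward (252,226) and the dot at (262,216). Start is at (13,125), the timer at (103,166), and the fingertips are near (257,235). I'll refine the pose from this closer view and measure the fingertip from depth.

```bash
python3 - <<'E'
from h import *
from bench import r
from scipy.optimize import least_squares
w=load('w1');t=load('top0')
# subpixel mark centroids
g=cv2.cvtColor(w['p'],cv2.COLOR_BGR2GRAY)
def cen(u,v,n=7):
    s=g[v-n:v+n+1,u-n:u+n+1].astype(float);s=np.where(s>140,s,0);y,x=np.mgrid[v-n:v+n+1,u-n:u+n+1]
    return [(s*x).sum()/s.sum(),(s*y).sum()/s.sum()]
uv=np.array([cen(262,216)]+[cen(*q) for q in [(190,241),(175,223),(170,201),(178,179)]])
ks=[0,4,5,6,7]
print(uv.round(1).tolist())
uv=np.r_[uv,[(102,166),(12.5,125)]]
P=np.array([mark(k,.049+.0*k) for k in ks]+[[-.125,0,.149],[-.125,-.095,.151]])
for a in(.047,.05,.053):
  P[:5]=[mark(k,a+.0 if k==0 else .053) for k in ks]
  s=least_squares(lambda m:(proj(w,loc(m,P))-uv).ravel(),np.load('m.npy'),loss='soft_l1')
  print(a,s.x,s.cost.round(2),(proj(w,loc(s.x,P))-uv).round(1).tolist())
m=s.x;np.save('mw.npy',m);print('axis',loc(m,[[-.125,.12,.16],[-.125,-.095,.151]]))
n=np.array([(210,216),(80,140),(60,170),(228,216)]);print('depth pts',deep(w,n).round(4))
# fingertip points
o=r.get_obs();T=cv2.Rodrigues(o['orientation'])[0]
vv,uu=np.mgrid[225:300,225:290];uu=uu.ravel();vv=vv.ravel();d=w['d'][vv,uu]
c,v=rays(w,np.c_[uu,vv]);X=(c+v*d[:,None]-o['tcp_pos'])@T
k=(d>0)&(X[:,2]<.1)&(X[:,2]>.05);X=X[k];print(k.sum(),X.min(0),X.max(0))
for z in(.05,.06,.07,.08):
    q=X[abs(X[:,2]-z)<.004]
    if len(q):print(z,len(q),q.min(0).round(4),q.max(0).round(4))
E
```

```text
[[262.2, 216.6], [189.5, 240.5], [174.4, 223.2], [169.8, 200.7], [178.0, 178.7]]
0.047 [ 0.60305174  0.03683395 -0.17624871] 4.74 [[-1.6, -0.3], [-0.1, 1.4], [-0.3, 0.3], [0.2, -0.4], [1.1, -0.5], [2.4, 0.0], [-1.3, 0.1]]
0.05 [ 0.60318626  0.03645755 -0.1752152 ] 3.9 [[0.7, -0.0], [-0.4, 1.3], [-0.7, 0.3], [-0.2, -0.5], [0.6, -0.6], [1.9, 0.0], [-1.8, 0.2]]
0.053 [ 0.60323422  0.03642682 -0.17382539] 6.2 [[3.2, 0.2], [-0.5, 1.2], [-0.8, 0.2], [-0.3, -0.6], [0.4, -0.7], [1.7, -0.0], [-2.0, 0.3]]
axis [[ 0.50087209  0.17623738  0.16      ]
 [ 0.46368755 -0.03552265  0.151     ]]
depth pts [[0.4982 0.1719 0.1608]
 [0.4658 0.0219 0.1308]
 [0.5037 0.0034 0.1306]
 [0.4937 0.189  0.1601]]
825 [ 0.0053858  -0.01361065  0.05004821] [0.01161879 0.01372958 0.06890879]
0.05 223 [ 0.0054 -0.0136  0.05  ] [0.0114 0.0134 0.054 ]
0.06 375 [ 0.0056 -0.0135  0.056 ] [0.0116 0.0136 0.064 ]
0.07 48 [ 0.0063 -0.0064  0.066 ] [0.0113 0.0083 0.0689]
```

Fingertip confirmed: closed, about 27 mm by 22 mm, ending 73 mm ahead. The two pose fits agree to 3 mm, so I'll take the axis at about (0.4995, 0.175). Descending beside the bar and approaching it.

Scaled: 0.134 m / 0.4 = 0.335, 0.125 m / 0.4 = 0.3125.

```bash
echo '0 0 0.075 0 0 0
0 0 0.1625 0 0 0
0 0 0.25 0 0 0
0 0 0.3125 0 0 0
0 0 0.335 0 0 0' > m.json && python3 drive.py m.json
echo '-0.0125 -0.0015 0 0 0 0
-0.025 -0.003 0 0 0 0
-0.035 -0.004 0 0 0 0
-0.0413 -0.005 0 0 0 0
-0.0413 -0.005 0 0 0 0' > m.json && python3 drive.py m.json
python3 - <<'E'
from bench import r
import cv2,numpy as np
o=r.get_obs();i=r.camera_info('wrist');p,d=r.grab_frame('wrist');cv2.imwrite('pics/w2.png',p)
np.savez('w2.npz',p=p,d=d,**{k:np.array(v) for k,v in i.items()});print(o['tcp_pos'],o['contact_force'],o['moment'])
E
```

```text
clock: 2.15
tcp_pos: [0.4545, 0.2082, 0.2154]
orientation: [0.42, -3.109, 0.003]
contact_force: [0.1, -0.7, 0.5]
grip_width: 0.0002
gripper_force: 0.0
clock: 2.65
tcp_pos: [0.4733, 0.2112, 0.2187]
orientation: [-0.422, 3.112, 0.001]
contact_force: [0.0, -0.8, -0.1]
grip_width: -0.0001
gripper_force: 0.0
[0.47330163 0.21119819 0.21868525] [ 0.01428634 -0.81346069 -0.10508469] [-0.01323093  0.0215824  -0.0269316 ]
```

View pics/w2.png

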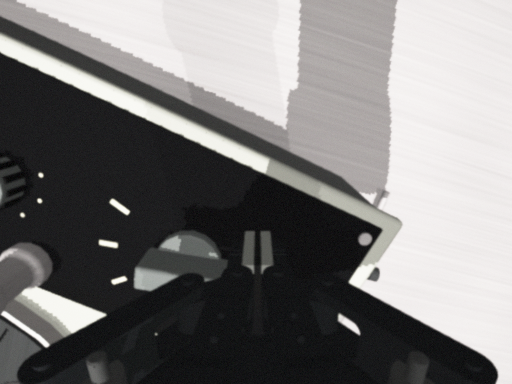

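The wrist view shows the fingertip (244–272, 232–265) beside the bar's operator side (bar edge about (150–228, 260)), with a small gap and its inner corner about 29 mm from the axis. I'll move in 3 mm, then sweep about the axis.

Scaled: -0.0114 m / 0.4 = -0.0285, -0.0085 m / 0.4 = -0.0213, 0.28 rad / 4 = 0.07.

```bash
echo '0 -0.0075 0 0 0 0
-0.007 -0.005 0 0 0 0.0175
-0.014 -0.003 0 0 0 0.035
-0.0213 -0.0015 0 0 0 0.0525
-0.0285 -0.0005 0 0 0 0.07' > m.json && python3 drive.py m.json
echo '-0.007 0.0025 0 0 0 0.0175
-0.007 0.0025 0 0 0 0.0175' > m.json && python3 drive.py m.json
echo '-0.007 0.0025 0 0 0 0.0175
-0.007 0.0025 0 0 0 0.0175' > m.json && python3 drive.py m.json
python3 - <<'E'
from bench import r
import cv2,numpy as np
from h import *
o=r.get_obs();print(o['tcp_pos'],o['moment'])
T=cv2.Rodrigues(o['orientation'])[0];print((np.array([.4995,.175,.16])-o['tcp_pos'])@T)
for n in['wrist','top']:
    i=r.camera_info(n);p,d=r.grab_frame(n)
    np.savez(n+'3.npz',p=p,d=d,**{k:np.array(v) for k,v in i.items()})
    if n=='top':q=cv2.resize(p[225:285,130:230],None,fx=4,fy=6.4,interpolation=cv2.INTER_CUBIC)
    else:w=p
cv2.imwrite('pics/k3.png',cv2.resize(np.hstack([w,q]),(800,337)))
E
```

```text
clock: 3.2
tcp_pos: [0.4826, 0.2137, 0.2177]
orientation: [-0.02, -3.139, 0.0]
contact_force: [-2.9, 1.0, 1.3]
grip_width: 0.0002
gripper_force: 1.2
clock: 3.4
tcp_pos: [0.4861, 0.2149, 0.2179]
orientation: [-0.126, -3.139, 0.0]
contact_force: [-0.8, 0.4, 0.5]
grip_width: -0.0002
gripper_force: 0.7
clock: 3.6
tcp_pos: [0.4893, 0.2157, 0.218]
orientation: [0.233, 3.132, 0.0]
contact_force: [-0.1, 0.8, 0.4]
grip_width: -0.0001
gripper_force: 0.4
[0.48934471 0.21568915 0.21797151] [ 0.20107072 -0.04886664  0.04592067]
[-0.01604469 -0.03875073  0.0579688 ]
```

View pics/k3.png

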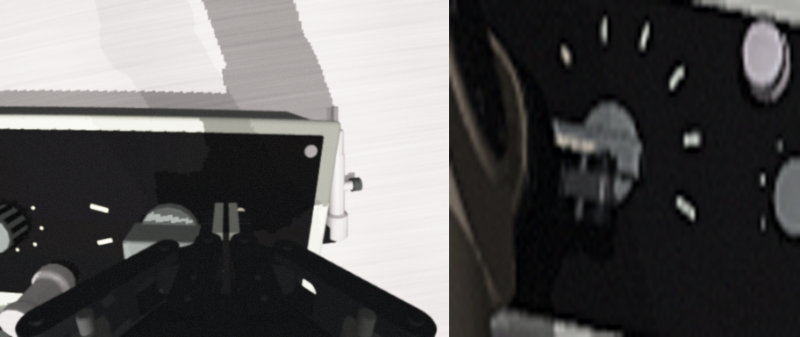

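The top crop shows the nose off the dot and at stroke 1, and the force fell from 3 N to zero, so click 1 has snapped in. Sweeping on.

Scaled: -0.0143 m / 0.4 = -0.0358, -0.0113 m / 0.4 = -0.0283, 0.35 rad / 4 = 0.0875.

```bash
for i in 1; do echo '-0.007 0.0025 0 0 0 0.0175
-0.014 0.0045 0 0 0 0.035
-0.021 0.0063 0 0 0 0.0525
-0.0283 0.0073 0 0 0 0.07
-0.0358 0.0078 0 0 0 0.0875' > m.json && python3 drive.py m.json; done
echo '-0.007 0.0025 0 0 0 0.0175
-0.014 0.0045 0 0 0 0.035
-0.014 0.0045 0 0 0 0.035' > m.json && python3 drive.py m.json
python3 - <<'E'
from bench import r
import cv2,numpy as np
o=r.get_obs();T=cv2.Rodrigues(o['orientation'])[0];print((np.array([.4995,.175,.16])-o['tcp_pos'])@T,np.degrees(np.arctan2(T[1,1],T[0,1])),o['contact_force'],o['joints'])
E
```

```text
clock: 4.2
tcp_pos: [0.5032, 0.2165, 0.2178]
orientation: [-0.777, -3.042, 0.001]
contact_force: [-2.5, 0.7, 1.1]
grip_width: -0.0001
gripper_force: 1.3
clock: 4.5
tcp_pos: [0.5098, 0.2151, 0.2179]
orientation: [0.987, 2.982, -0.0]
contact_force: [0.2, -0.2, -0.4]
grip_width: 0.0
gripper_force: 0.0
[-0.01561794 -0.03830099  0.05792993] 53.391647039044166 [ 0.22238565 -0.19848945 -0.35124869] [-0.8570349   0.40328043  0.43613788  1.95369153 -0.22561836  0.83158856
  0.6332118 ]
```

Scaled: -0.0143 m / 0.4 = -0.0358, -0.0113 m / 0.4 = -0.0283, 0.35 rad / 4 = 0.0875.

```bash
echo '-0.007 0.0025 0 0 0 0.0175
-0.014 0.0045 0 0 0 0.035
-0.021 0.0063 0 0 0 0.0525
-0.0283 0.0073 0 0 0 0.07
-0.0358 0.0078 0 0 0 0.0875' > m.json && python3 drive.py m.json
echo '-0.007 0.0025 0 0 0 0.0175
-0.014 0.0045 0 0 0 0.035
-0.0175 0.0055 0 0 0 0.0438
-0.0175 0.0055 0 0 0 0.0438' > m.json && python3 drive.py m.json
echo '-0.007 0.0025 0 0 0 0.0175
-0.014 0.0045 0 0 0 0.035
-0.021 0.0063 0 0 0 0.0525
-0.0283 0.0073 0 0 0 0.07
-0.0358 0.0078 0 0 0 0.0875' > m.json && python3 drive.py m.json
echo '-0.007 0.0025 0 0 0 0.0175
-0.014 0.0045 0 0 0 0.035
-0.0175 0.0055 0 0 0 0.0438
-0.0175 0.0055 0 0 0 0.0438' > m.json && python3 drive.py m.json
python3 - <<'E'
from bench import r
import cv2,numpy as np
o=r.get_obs();T=cv2.Rodrigues(o['orientation'])[0];print((np.array([.4995,.175,.16])-o['tcp_pos'])@T,np.degrees(np.arctan2(T[1,1],T[0,1])),o['contact_force'],o['joints'])
p,d=r.grab_frame('wrist');q,_=r.grab_frame('top');q=cv2.resize(q[225:285,130:230],None,fx=4,fy=6.4,interpolation=cv2.INTER_CUBIC)
cv2.imwrite('pics/k4.png',cv2.resize(np.hstack([p,q]),(800,337)))
E
```

```text
clock: 5.0
tcp_pos: [0.5224, 0.2096, 0.2178]
orientation: [-1.49, -2.764, 0.0]
contact_force: [-2.8, 1.2, 1.4]
grip_width: 0.0002
gripper_force: 1.3
clock: 5.4
tcp_pos: [0.5286, 0.2043, 0.2178]
orientation: [1.726, 2.625, -0.001]
contact_force: [0.0, -0.3, -0.1]
grip_width: -0.0001
gripper_force: 0.0
clock: 5.9
tcp_pos: [0.5368, 0.1935, 0.2179]
orientation: [-2.157, -2.282, -0.001]
contact_force: [-1.1, 2.7, 0.0]
grip_width: -0.0
gripper_force: 1.2
clock: 6.3
tcp_pos: [0.5396, 0.1856, 0.2178]
orientation: [2.348, 2.086, -0.001]
contact_force: [-0.3, -0.8, -0.4]
grip_width: -0.0002
gripper_force: 0.0
[-0.01520682 -0.03860728  0.05784076] -6.758369593786504 [-0.3381428  -0.76976889 -0.42086925] [-0.97110897  0.48672338  0.70136259  1.92488349 -0.40389889  0.87429304
 -0.18010055]
```

View pics/k4.png

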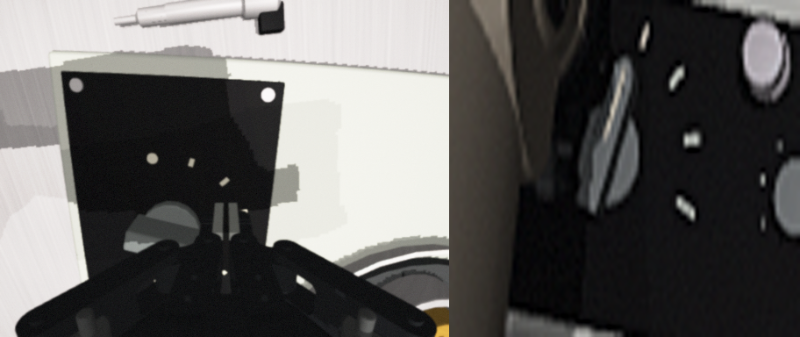

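The top crop shows the bar about 21° right of straight up, in line with stroke 4 at (644,38) when stroke 3 would be straight up. That makes it click 4, as the force drops also indicate. One more click, then back off and lift.

Scaled: -0.0143 m / 0.4 = -0.0358, -0.0113 m / 0.4 = -0.0283, 0.35 rad / 4 = 0.0875.

```bash
echo '-0.007 0.0025 0 0 0 0.0175
-0.014 0.0045 0 0 0 0.035
-0.021 0.0063 0 0 0 0.0525
-0.0283 0.0073 0 0 0 0.07
-0.0358 0.0078 0 0 0 0.0875' > m.json && python3 drive.py m.json
echo '-0.007 0.0025 0 0 0 0.0175
-0.014 0.0045 0 0 0 0.035
-0.0175 0.0055 0 0 0 0.0438
-0.0175 0.0055 0 0 0 0.0438' > m.json && python3 drive.py m.json
echo '0.0125 0 0 0 0 0
0.02 0 0 0 0 0
0.02 0 -0.1 0 0 0
0.02 0 -0.2125 0 0 0
0.02 0 -0.325 0 0 0' > m.json && python3 drive.py m.json
echo '0 0 0 0 0 -0.0375
0 0 0 0 0 -0.075
0 0 0 0 0 -0.1125
0 0 0 0 0 -0.15
0 0 0 0 0 -0.1875' > m.json && python3 drive.py m.json
python3 - <<'E'
from bench import r
from h import *
o=r.get_obs();T=cv2.Rodrigues(o['orientation'])[0];print(o['tcp_pos'],T.round(3).tolist())
for n in['wrist','scene']:
    i=r.camera_info(n);p,d=r.grab_frame(n);np.savez(n+'5.npz',p=p,d=d,**{k:np.array(v) for k,v in i.items()})
    if n=='wrist':w=p
    else:q=cv2.resize(p[155:225,320:430],(560,384),interpolation=cv2.INTER_CUBIC)
cv2.imwrite('pics/k5.png',cv2.resize(np.hstack([w,q]),(800,287)))
m=np.array([.602,.0355,-.170]);f=load('scene5');g=load('wrist5')
for k in(4,5,6):
    X=loc(m,[mark(k,.039)])+[0,0,.03];print(k,'nose px wrist',proj(g,X).round(),'scene',proj(f,X).round())
print('start px',proj(g,loc(m,[[-.125,-.095,.151]])),'target tool',(loc(m,[[-.125,-.095,.151]])[0]-o['tcp_pos'])@T)
E
```

```text
clock: 6.9
tcp_pos: [0.5413, 0.1723, 0.218]
orientation: [-2.676, -1.643, -0.002]
contact_force: [1.7, 2.2, -0.0]
grip_width: -0.0001
gripper_force: 1.2
clock: 7.3
tcp_pos: [0.5398, 0.164, 0.2178]
orientation: [2.81, 1.405, -0.0]
contact_force: [-0.5, -0.0, -0.8]
grip_width: 0.0
gripper_force: 0.0
clock: 7.8
tcp_pos: [0.5446, 0.1707, 0.3493]
orientation: [2.809, 1.405, -0.001]
contact_force: [0.4, 0.9, -0.1]
grip_width: 0.0001
gripper_force: 0.0
clock: 8.3
tcp_pos: [0.5448, 0.1709, 0.348]
orientation: [2.092, 2.344, 0.0]
contact_force: [-0.7, -0.1, 0.6]
grip_width: 0.0003
gripper_force: 0.0
[0.54477178 0.17087093 0.34804535] [[-0.113, 0.994, 0.0], [0.994, 0.113, 0.0], [0.0, 0.0, -1.0]]
4 nose px wrist [[244. 199.]] scene [[349. 186.]]
5 nose px wrist [[229. 212.]] scene [[345. 181.]]
6 nose px wrist [[209. 217.]] scene [[346. 176.]]
start px [[168.58355192 343.69133005]] target tool [-0.1972789  -0.10507159  0.1969821 ]
```

View pics/k5.png

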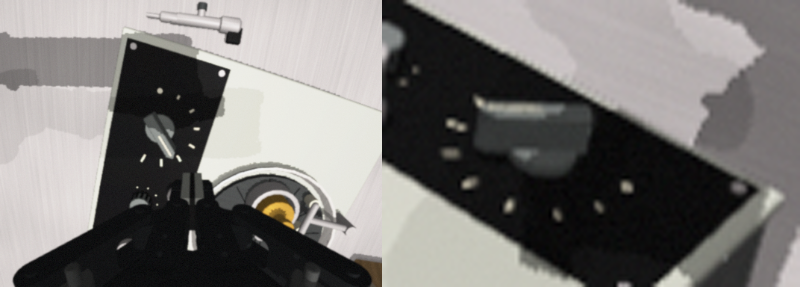

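In the wrist view the nose tip is at full-size (233,212), against (229,212) predicted for click 5. Strokes 1–4 and 6–7 are visible and 5 lies under the nose, so speed 5 is set. Going over the start button.

Scaled: -0.197 m / 0.4 = -0.4925, -0.105 m / 0.4 = -0.2625.

```bash
echo '-0.0985 -0.0525 0 0 0 0
-0.197 -0.105 0 0 0 0
-0.2955 -0.1575 0 0 0 0
-0.394 -0.21 0 0 0 0
-0.4925 -0.2625 0 0 0 0' > m.json && python3 drive.py m.json
echo '0 0 0.075 0 0 0
0 0 0.125 0 0 0
0 0 0.125 0 0 0' > m.json && python3 drive.py m.json
python3 - <<'E'
from bench import r
from h import *
o=r.get_obs();T=cv2.Rodrigues(o['orientation'])[0];print(o['tcp_pos'],o['joints'])
i=r.camera_info('wrist');p,d=r.grab_frame('wrist');np.savez('w6.npz',p=p,d=d,**{k:np.array(v) for k,v in i.items()})
g=load('w6');m=np.array([.602,.0355,-.170])
print('start px',proj(g,loc(m,[[-.125,-.095,.151]])),'timer',proj(g,loc(m,[[-.125,0,.149]])),'tip',proj(g,o['tcp_pos']+T@[0,0,.073]))
cv2.imwrite('pics/w6.png',p)
E
```

```text
clock: 8.9
tcp_pos: [0.4604, -0.038, 0.3479]
orientation: [-2.105, -2.332, -0.001]
contact_force: [1.4, -0.7, 0.6]
grip_width: 0.0002
gripper_force: 0.0
clock: 9.2
tcp_pos: [0.4597, -0.0366, 0.2962]
orientation: [-2.104, -2.33, 0.005]
contact_force: [-0.4, 0.1, -0.2]
grip_width: -0.0001
gripper_force: 0.0
[ 0.45971682 -0.036573    0.29616516] [-0.86134753  0.16615416  0.91188526  2.09569372 -0.15960845  0.953634
  0.23900707]
start px [[260.92724561 203.43310923]] timer [[297.1164616   81.98595608]] tip [[256.44268228 245.68081401]]
```

View pics/w6.png

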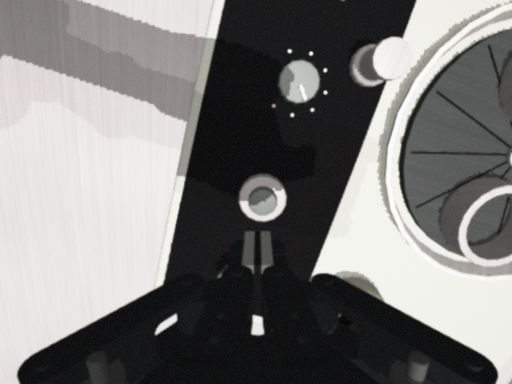

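The wrist view shows the start cap centred at (262,203), against (261,203) predicted, so it is confirmed. Descending and pressing gently.

Scaled: 0.066 m / 0.4 = 0.165, 0.003 m / 0.4 = 0.0075.

```bash
echo '0 0.0075 0.075 0 0 0
0 0.0075 0.125 0 0 0
0 0.0075 0.155 0 0 0
0 0.0075 0.165 0 0 0
0 0.0075 0.165 0 0 0' > m.json && python3 drive.py m.json
echo '0 0 0.005 0 0 0
0 0 0.01 0 0 0
0 0 0.015 0 0 0
0 0 0.0175 0 0 0
0 0 0.0175 0 0 0' > m.json && python3 drive.py m.json
```

```text
clock: 9.75
tcp_pos: [0.4645, -0.0361, 0.2323]
orientation: [2.101, 2.335, 0.0]
contact_force: [-0.5, -0.1, -0.5]
grip_width: 0.0
gripper_force: 0.0
clock: 10.25
tcp_pos: [0.4641, -0.0361, 0.2249]
orientation: [-2.101, -2.336, 0.0]
contact_force: [-0.5, -0.1, -0.5]
grip_width: -0.0001
gripper_force: 0.0
```

Scaled: 0.003 m / 0.4 = 0.0075, 0.002 m / 0.4 = 0.005.

```bash
echo '0 0 0.0025 0 0 0
0 0 0.005 0 0 0
0 0 0.0075 0 0 0
0 0 0.0075 0 0 0' > m.json && python3 drive.py m.json
echo '0 0 0.0025 0 0 0
0 0 0.005 0 0 0
0 0 0.0075 0 0 0
0 0 0.0075 0 0 0' > m.json && python3 drive.py m.json
echo '0 0 0.0018 0 0 0
0 0 0.0038 0 0 0
0 0 0.0038 0 0 0' > m.json && python3 drive.py m.json
```

```text
clock: 10.65
tcp_pos: [0.4642, -0.0362, 0.2219]
orientation: [2.101, 2.336, 0.0]
contact_force: [-0.0, -0.3, 1.2]
grip_width: 0.0002
gripper_force: 1.3
clock: 11.05
tcp_pos: [0.4642, -0.0362, 0.2189]
orientation: [2.101, 2.336, 0.0]
contact_force: [-0.9, -0.4, 5.5]
grip_width: -0.0004
gripper_force: 2.3
clock: 11.35
tcp_pos: [0.4643, -0.0363, 0.2184]
orientation: [-2.1, -2.335, -0.001]
contact_force: [-5.8, 1.1, 20.4]
grip_width: -0.0001
gripper_force: 10.2
```

Force climbs to 20 N and the travel stalls, so the button has bottomed. Releasing and lifting clear.

Scaled: -0.12 m / 0.4 = -0.3, -0.08 m / 0.4 = -0.2.

```bash
echo '0 0 -0.01 0 0 0
0 0 -0.03 0 0 0
0 0 -0.1 0 0 0
0 0 -0.2 0 0 0
0 0 -0.3 0 0 0' > m.json && python3 drive.py m.json
echo '0 0 0 0 0 0
0 0 0 0 0 0
0 0 0 0 0 0
0 0 0 0 0 0
0 0 0 0 0 0' > m.json && python3 drive.py m.json
python3 - <<'E'
from bench import r
from h import *
o=r.get_obs();i=r.camera_info('wrist');p,d=r.grab_frame('wrist');np.savez('w7.npz',p=p,d=d,**{k:np.array(v) for k,v in i.items()})
q,_=r.grab_frame('top')
g=load('w7');m=np.array([.602,.0355,-.170]);S=loc(m,[[-.125,-.095,.151]]);u=proj(g,S);print(u,deep(g,u))
for k in(4,5,6):print(k,proj(load('top0'),loc(m,[mark(k,.039)])+[0,0,.03]).round(1))
cv2.imwrite('pics/w7.png',cv2.resize(np.hstack([p,cv2.resize(q[215:312,120:249],(512,384))]),(800,300)))
E
```

```text
clock: 11.85
tcp_pos: [0.4634, -0.0365, 0.3383]
orientation: [-2.101, -2.335, 0.004]
contact_force: [0.7, 1.4, 0.5]
grip_width: -0.0001
gripper_force: 0.0
clock: 12.35
tcp_pos: [0.4636, -0.0362, 0.3365]
orientation: [-2.1, -2.335, 0.003]
contact_force: [-0.0, -0.7, 0.3]
grip_width: -0.0002
gripper_force: 0.0
[[255.92899454 188.85296362]] [[ 0.46271896 -0.03686674  0.15138806]]
4 [[180.7 234.8]]
5 [[187.9 240.6]]
6 [[191.1 249.4]]
```

View pics/w7.png

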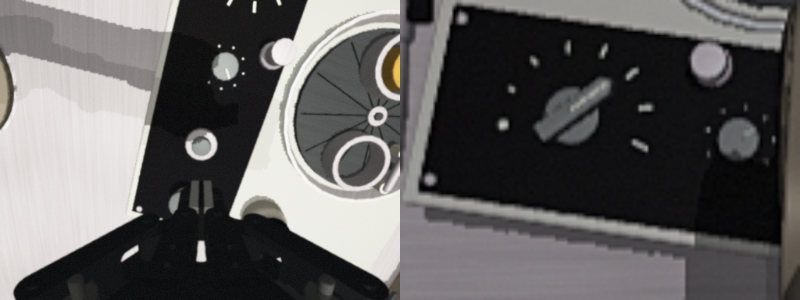

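The top crop shows the nose pointing at the fifth stroke, (632,73). The start cap is up again at z = 0.151, and the timer and holder haven't moved. Handing in.

```bash
python3 -c "
from bench import r
print(r.hand_in())"
```

```text
the job is handed in; nothing more can be done
None
```

I pushed the selector from off to the fifth click, then pressed the start button until it bottomed and released it; the last pictures showed the knob at 5 and the button up again, and I handed the job in at about 12.5 s.

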